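# Index the stone-painting turntable to the next hole

### The arm

A 6-joint arm with a two-finger parallel gripper is mounted at the origin on a cart in front of the work surface, level with it; the furniture and walls round the work are solid. World frame = base frame: x ahead of the robot, y to its left, z up, the work surface at z = 0. Lengths are in mm, angles in degrees, forces in N, time in s.
With the tool pointing down it reaches from about 350 to 850 mm from the base axis. Payload 8.1 kg.
Tool frame: the origin (TCP) lies between the finger pads; the fingertips stand 25 mm ahead of it and the grasp point (between the pads) lies 6 mm ahead of it (r.tcp_to_tips is the distance from the TCP to the fingertips, in mm); z points along the fingers, y is the line along which they close (so a half turn about z gives the same grasp; the last joint's range is limited). The gripper opens to 85 mm and grips with 20 to 120 N. Pads are 22 mm wide; open, the fingers measure 114 mm over their backs; the gripper's body (76 mm by 85 mm) begins 54 mm behind the grasp point. The pads swing forward as they close: fully open they stand 13 mm farther back than shut.
Start: joints at [64.034, 7.471, 85.268, -0, 87.261, -4.893], TCP at [215.717, 559.885, 224.492] pointing down, gripper open.
Joint ranges: [-169.43, 169.43], [-51.17, 129.36], [1.28, 143.12], [-76.62, 256.62], [0, 156.53], [-152.29, 152.29]. Speed limits (degrees/s): [136.94, 136.94, 159.86, 180, 180, 180].

### API

Orientations are given as [roll, pitch, yaw] about the fixed x, y, z axes, in that order (R = Rz(yaw) Ry(pitch) Rx(roll)).
In Python, from bench import r gives the robot as it stands.
- The arm moves only by the tool apply_moves, never from a script. Its arguments are lists of equal length, an entry for each row: "angular": the turn, a rotation vector about the world's x, y, z in units of 8 degrees (1.0 is 8 degrees), a list of three; "travel": the shift along the world's x, y, z in units of 40 mm (1.0 is 40 mm), a list of three; "jaw": the opening, from 0 (shut) to 1 (fully open). A call has 1 to 20 rows; each row shifts and turns the commanded pose from where the row before left it; what a row does not reach is not made up. A row lasts 1/8 s, in which the tool goes at most 62.5 mm and 10.7 degrees, less where a joint would pass 70% of its speed; a pose out of reach is approached as far as the arm can. A call is refused whole if a number of a shift passes 1 or a number of a turn 1, either way. A call with a gripper value outside its range is refused whole. The fingers move at their own pace and stop on an object; "force" is the grip in N (left out, the last holds). Time passes only in rows, so rows that do not move let the fingers close. It gives the time, the measured TCP pose, the force, the opening and the grip force at its end, in the units of the state.
- r.sense(): the state, without advancing time (a new reading comes with each control period).
- r.snapshot(name): name is "side" or "top"; returns a dict with "color" (480x640x3 uint8, red, green, blue), "fx", "fy", "cx", "cy" (pixels), "R" (3x3) and "t" (3): a world point X has camera coordinates R X + t. Camera axes: x right, y down, z forward; pixel columns grow to the right and rows downward; lengths in mm; the calibration is good to about 2 mm. A picture is of the moment at which its call begins. There is no depth.
- r.hand_in(): hands the job in; it is judged then, once.
The state is a dict: "time": time; "joint_pos": joint angles; "qd": joint speeds; "joint_efforts": joint torques, N m; "tool_pos": TCP position; "tcp_rot": TCP orientation; "ft_force": force on the tool from outside, world axes, zero at the start; "wrist_torque": the same for the moment, N m; "finger_gap": finger opening in mm; "grip_force": force on a finger pad.
Only numpy, scipy, OpenCV 4.12 (cv2) and the standard library are available. Lean on these libraries where they do the work, as an engineer would, in place of code of your own. Each camera call takes 0.05 s, during which the arm holds its last target. There are 200 camera calls.

### The job

Bring the plain grey stone on the painting turntable round to the painting place at the red arrow: press the red index plunger in with the fingertips, turn the table with it by one slot, in the direction that brings the grey stone to the arrow, and let the plunger spring right up again so that the table is locked. Nothing is gripped or picked up: do not touch the stones, which stay in their cups, and leave the bottle, tape and brush round the turntable where they are.

Things in the scene. Friction and masses are not known exactly. Their poses are not given: they have to be found in the camera images.
- index_base: fixed base of the painting turntable: round plywood foot 260 mm across and 10 mm thick, carrying an aluminium index ring (outer radius 128 mm, inner 106 mm, underside 29 mm and top 36 mm above the work surface) with six slots 60 degrees apart. Origin: centre of the underside, on the axis of the turntable, on the work surface. A red arrow lies on the work surface at its -x side (130 to 178 mm out, 6 mm high) and points at the axis: it marks the painting place
- table_axis (a point): point on the upright axis of the turntable, at the height of the disc's top face (44 mm above the work surface)
- paint_place (a point): the painting place: the fixed point, 68 mm from the axis on the side of the red arrow, 44 mm above the work surface, over which the middle of a cup stands when the table is locked in a slot
- turntable (a joint): angle of the turntable (rad) from its starting slot, positive anticlockwise seen from above. Wooden disc, 210 mm across, top face 44 mm above the work surface, with five round cups (inner radius 28 mm, rims 5 mm high, middles 68 mm from the axis) and the plunger, all six 60 degrees apart. It is held in a slot by the plunger with about 0.025 rad of play either way; freed, it turns with little friction (0.06 N m) either way, and stays where it is left
- plunger (a joint): travel of the index plunger (m): 0 up, 0.010 fully in (cap flush with its collar). Spring of 2 N at 0 to 6 N fully in. Its round brass lug, 7 mm thick, locks in a slot of the ring while up; it clears the ring's underside from 0.0065 on. Let go between slots the plunger stays 0.0065 in and springs up of itself when the table is pushed on to a slot with nothing on the cap
- plunger_cap (a point): middle of the top face of the plunger's red round cap, which moves with it. Cap 30 mm across, 88 mm from the axis; its top stands 62 mm above the work surface when up, 10 mm proud of a fixed aluminium collar (44 mm across, top 52 mm above the work surface) that goes round with the table. Pressed straight down, and pushed sideways while pressed, it carries the table round with it
- stone_dotted_a: red stone with white dots, 28x44x16 mm, loose, lying in a cup of the turntable; origin at the centre of its underside, z up
- stone_grey_a: plain grey, unpainted stone, 28x49x14 mm, loose, lying in a cup of the turntable; origin at the centre of its underside, z up. At the start it lies in the cup next to the painting place, on the one side or on the other
- stone_chick_blue: blue chick stone, 36x44x20 mm, loose, lying in a cup of the turntable; origin at the centre of its underside, z up
- ladybird_pink_b: pink ladybird stone, 26x34x16 mm, loose, lying in a cup of the turntable; origin at the centre of its underside, z up
- ladybird_yellow_a: yellow ladybird stone, 27x34x16 mm, loose, lying in a cup of the turntable; origin at the centre of its underside, z up
- paint_red: red paint bottle with a black cap, 43 mm across and 114 mm high, standing on the table to the left of the turntable; origin at the centre of its underside
- masking_tape: roll of masking tape, 98 mm across and 25 mm high, lying on the table beside the turntable; origin at the centre of its underside
- brush_round: paint brush with a pale handle, 187 mm long and 14 mm high, lying on the table beside the turntable; origin at the centre of its underside
There are look-alikes about, which are no part of the job. Leave any green or purple look-alike of the stone_dotted_a alone. Leave any purple look-alike of the stone_grey_a alone.

How it is judged:
By the outcome, as a careful person would: the job done as asked, in the order asked, and still so for the second after the job is handed in, with the robot touching nothing.
It also fails if it takes over 40 s, if anything falls off the work surface, if the arm or the gripper's body presses on something with over 40 N, if the wrist force passes 120 N, or if a joint passes its speed limit or range.

## Working session

There is one attempt and no reset: what is moved stays moved. The work goes in short steps, Python scripts to look and compute and a tool call to move; the robot and the scene stay as the last step left them, time stands still between calls to the robot, and variables do not carry over. Pictures are saved under pics/ and viewed, at most 10 in all, crops included, and the job is handed in when it is done.

Besides the shell and the picture viewer there is one more tool, called after "Request:" as a command line: name --argument value ..., lists and objects as JSON in quotes. apply_moves: Moves the arm, as the interface text tells. Its arguments: {"type":"object","properties":{"angular":{"type":"array"},"travel":{"type":"array"},"jaw":{"type":"array"},"force":{"type":"number"}},"required":["angular","travel","jaw"]}

```bash
mkdir -p pics; cat > h.py <<'E'
import numpy as np,cv2
from bench import r
def snap(n,f):
    s=r.snapshot(n); cv2.imwrite(f,s["color"][:,:,::-1]); return s
def ray(s,u,v,z):
    R=np.array(s["R"]);t=np.array(s["t"]); c=-R.T@t
    d=R.T@np.array([(u-s["cx"])/s["fx"],(v-s["cy"])/s["fy"],1]); return c+d*(z-c[2])/d[2]
def proj(s,X):
    p=np.array(s["R"])@np.array(X)+np.array(s["t"]); return [s["fx"]*p[0]/p[2]+s["cx"],s["fy"]*p[1]/p[2]+s["cy"]]
E
python3 - <<'E'
from h import *
for n in("top","side"):
    s=snap(n,f"pics/{n}1.png"); print(n,-np.array(s["R"]).T@np.array(s["t"]),s["fx"])
print(r.sense())
E
```

```text
top [ 295.96365985  -20.67593233 1016.31830362] 471.334148638704
side [  352.79460551 -1131.89184343   490.65865023] 529.4809992149169
{'time': 0.1, 'joint_pos': array([ 6.40337871e+01,  7.51211511e+00,  8.53251496e+01, -1.22219733e-03,
        8.72625414e+01, -4.89301707e+00]), 'qd': array([ 0.0026239 , -0.05401901, -0.2421939 ,  0.12101274, -0.02087643,
        0.03569561]), 'joint_efforts': array([ 7.31313412e-04, -5.70952570e+01, -5.01940155e+01, -2.86544746e-04,
        8.30878504e-03,  5.56414375e-05]), 'tool_pos': array([215.48922929, 559.39977973, 223.51522487]), 'tcp_rot': array([-1.79900454e+02, -7.29675485e-03,  1.58926857e+02]), 'ft_force': array([ 0.55720132, -0.50326001, -0.73930734]), 'wrist_torque': array([ 0.01011515, -0.00301253,  0.0143325 ]), 'grip_force': 0.0, 'finger_gap': 85.06345508204389}
```

View pics/top1.png

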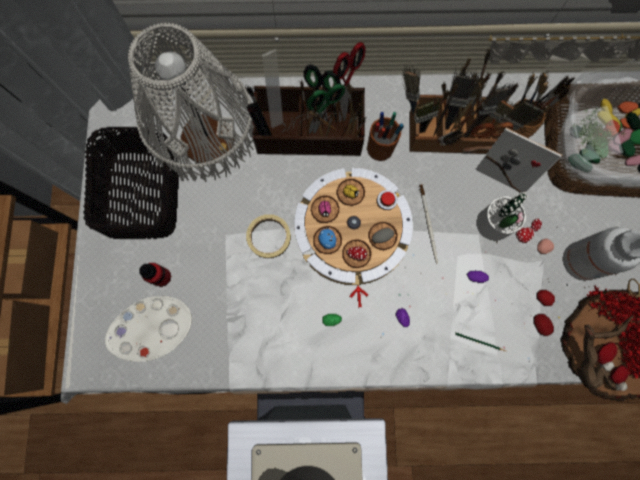

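View pics/side1.png

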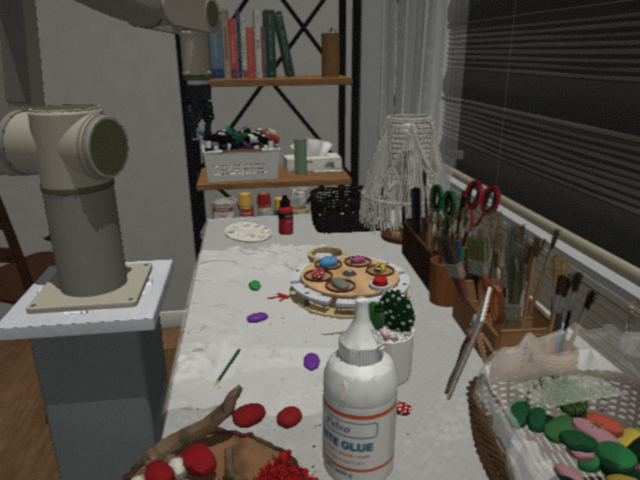

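The top view shows the axis at about (354,224), the arrow at (359,293) and the dotted stone at the painting place (357,254). The grey stone in a cup is at (383,236), on the right-hand side, and the red plunger cap is at (387,200).

Other red things that could be taken for the cap are the dotted stone (357,254), the arrow, the mushrooms (525,234) and the red stones (545,298). Only (387,200) is round with a collar on the disc. The purple look-alikes at (478,276) and (403,317) lie off the table. The grey stone must go clockwise seen from above.

```bash
python3 - <<'E'
from h import *
s=snap("top","pics/t2.png"); im=s["color"]
hsv=cv2.cvtColor(im,cv2.COLOR_RGB2HSV)
m=(((hsv[...,0]<8)|(hsv[...,0]>172))&(hsv[...,1]>150)&(hsv[...,2]>90)).astype(np.uint8)
n,l,st,c=cv2.connectedComponentsWithStats(m)
for i in range(1,n):
    if st[i,4]>15 and 290<c[i][0]<420 and 160<c[i][1]<320: print("red",c[i],st[i])
# cap centroid at z=62, arrow
cap=min((i for i in range(1,n) if st[i,4]>40),key=lambda i:np.hypot(*(c[i]-[387,200])))
P=ray(s,*c[cap],62);print("cap",P)
# wood disc at z=44 : hsv saturation contour
w=((hsv[...,0]>8)&(hsv[...,0]<25)&(hsv[...,1]>70)&(hsv[...,2]>120)).astype(np.uint8)
k=np.zeros_like(w);cv2.circle(k,(354,224),56,1,-1);w&=k
pts=cv2.convexHull(cv2.findNonZero(w))
W=np.array([ray(s,*p,44)[:2] for p in pts[:,0]],np.float32)
from scipy.optimize import least_squares
f=least_squares(lambda q:np.hypot(*(W-q[:2]).T)-q[2],[*W.mean(0),105],loss="soft_l1").x
print("disc",f)
d=P[:2]-f[:2];print("r",np.hypot(*d),"ang",np.degrees(np.arctan2(d[1],d[0])))
A=ray(s,358.5,293,6);d=A[:2]-f[:2];print("arrow",A,np.hypot(*d),np.degrees(np.arctan2(d[1],d[0])))
cr=im[150:310,275:435];cv2.imwrite("pics/c2.png",cv2.resize(cr,(600,600),interpolation=cv2.INTER_CUBIC)[:,:,::-1])
t=snap("side","pics/s2.png");hs=cv2.cvtColor(t["color"],cv2.COLOR_RGB2HSV)
m=(((hs[...,0]<8)|(hs[...,0]>172))&(hs[...,1]>150)&(hs[...,2]>60)).astype(np.uint8)
n,l,st,c=cv2.connectedComponentsWithStats(m)
for i in range(1,n):
    if st[i,4]>15 and 260<c[i][0]<420 and 250<c[i][1]<310: print("side",c[i],st[i])
print("pred side",proj(t,P),proj(t,[*P[:2],52]))
E
```

```text
red [387.45238095 198.42063492] [381 193  13  12 126]
red [356.83333333 252.19791667] [349 247  17  11  96]
red [358.26760563 293.63380282] [351 287  16  19  71]
cap [ 599.12986622 -177.87244809   62.        ]
disc [ 545.09683485 -112.21695503  113.62587522]
r 85.03065475494776 ang -50.54636850584532
arrow [ 406.18537346 -113.92714772    6.        ] 138.92198840948816 -179.29464514809234
side [379.81147541 280.04918033] [374 275  13  11 122]
side [283.03703704 295.92592593] [279 294  10   5  27]
pred side [np.float64(377.55470132291066), np.float64(277.36269674417997)] [np.float64(377.41246197217987), np.float64(281.9145188783694)]
```

View pics/c2.png

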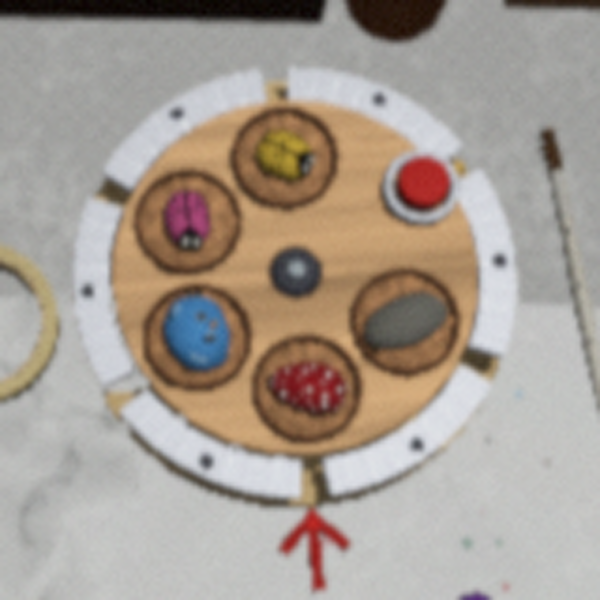

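The crop confirms it: the cap with its collar is at (424,182), the grey stone is at 4 o'clock (405,322) and the arrow is at the bottom. The disc fit was polluted (radius 113 where it should be 105), so I'll refit using the cups, slots and cap.

```bash
python3 - <<'E'
from h import *
from scipy.optimize import least_squares
s=r.snapshot("top");t=r.snapshot("side")
C=lambda u,v:np.array([275+u/3.75-.4,150+v/3.75-.4])
# k = multiples of 60deg from painting place direction, radius, z, pixel
obs=[(0,68,49,C(307,388)),(1,68,49,C(405,322)),(3,68,49,C(284,158)),(4,68,49,C(188,222)),(5,68,49,C(196,337)),(2,88,62,np.array([387.45,198.42])),(0,117,33,C(314,478)),(1,117,33,C(482,362)),(3,117,33,C(277,88)),(4,117,33,C(112,190)),(5,117,33,C(122,397))]
P=lambda q,k,R,z:[q[0]+R*np.cos(q[2]+k*np.pi/3),q[1]+R*np.sin(q[2]+k*np.pi/3),z]
f=lambda q:np.concatenate([proj(s,P(q,k,R,z))-p for k,R,z,p in obs])
o=least_squares(f,[545,-112,np.radians(-175)],loss="soft_l1");q=o.x
print(q[:2],np.degrees(q[2]),np.round(o.fun if 0 else f(q).reshape(-1,2),1).tolist())
c=P(q,2,88,62);print("cap",c,"side pred",proj(t,c),proj(t,[c[0],c[1],52]))
hs=cv2.cvtColor(t["color"],cv2.COLOR_RGB2HSV)
m=(((hs[...,0]<8)|(hs[...,0]>172))&(hs[...,1]>130)&(hs[...,2]>50)).astype(np.uint8)
n,l,st,cc=cv2.connectedComponentsWithStats(m)
for i in range(1,n):
    if st[i,4]>60 and 360<cc[i][0]<400 and 260<cc[i][1]<300: print(cc[i],st[i])
print(r.sense()["tool_pos"])
E
```

```text
[ 552.40410589 -105.11419984] -176.76074278399744 [[0.0, 0.2], [0.2, -0.0], [0.2, -0.2], [-0.2, -0.2], [0.2, 0.1], [0.4, -0.7], [-0.3, 0.5], [-0.4, 0.7], [-0.5, -0.3], [-0.4, 1.1], [0.8, -1.6]]
cap [np.float64(600.6401107383571), np.float64(-178.71642695128122), 62] side pred [np.float64(378.38963087277835), np.float64(277.48251796107644)] [np.float64(378.24467022472385), np.float64(282.03655055534904)]
[379.85714286 280.04761905] [373 275  14  11 126]
[215.65945821 559.7087379  224.11904322]
```

Request:
apply_moves --angular '[[0,0,0],[0,0,0],[0,0,0],[0,0,0],[0,0,0],[0,0,0],[0,0,0],[0,0,0],[0,0,0],[0,0,0],[0,0,0],[0,0,0],[0,0,0],[0,0,0],[0,0,0],[0,0,0],[0,0,0],[0,0,0],[0,0,0],[0,0,0]]' --travel '[[0.48,-0.92,0],[0.48,-0.92,0],[0.48,-0.92,0],[0.48,-0.92,0],[0.48,-0.92,0],[0.48,-0.92,0],[0.48,-0.92,0],[0.48,-0.92,0],[0.48,-0.92,0],[0.48,-0.92,0],[0.48,-0.92,0],[0.48,-0.92,0],[0.48,-0.92,0],[0.48,-0.92,0],[0.48,-0.92,0],[0.48,-0.92,0],[0.48,-0.92,0],[0.48,-0.92,0],[0.48,-0.92,0],[0.48,-0.92,0]]' --jaw '[0,0,0,0,0,0,0,0,0,0,0,0,0,0,0,0,0,0,0,0]' --force 20

```text
time: 2.8
tool_pos: [600.2, -177.4, 224.4]
tcp_rot: [180.0, 0.0, 158.9]
ft_force: [1.1, 0.3, -0.2]
finger_gap: -0.4
grip_force: 0.0
```

Request:
apply_moves --angular '[[0,0,0],[0,0,0],[0,0,0],[0,0,0]]' --travel '[[0.03,-0.05,-0.9],[0,0,-0.9],[0,0,-0.9],[0,0,-0.3]]' --jaw '[0,0,0,0]'

```text
time: 3.3
tool_pos: [599.0, -177.4, 101.4]
tcp_rot: [180.0, -0.3, 158.9]
ft_force: [-0.9, 0.4, 0.1]
finger_gap: 0.1
grip_force: 0.0
```

```bash
python3 - <<'E'
from h import *
a=snap("top","pics/t3.png")["color"];b=snap("side","pics/s3.png")["color"]
s=r.sense();print(r.tcp_to_tips,s["tool_pos"],s["ft_force"],s["finger_gap"],s["joint_pos"])
A=cv2.resize(a[150:270,320:440],(400,480));B=cv2.resize(b[190:310,320:420],(400,480))
cv2.imwrite("pics/c3.png",np.hstack([A,B])[:,:,::-1])
E
```

```text
25.0 [ 599.93504205 -177.71897502  103.09461645] [-0.73197447  0.24443917  0.22305235] 0.06125668336060255 [-2.11946219e+01  1.63776943e+01  8.80487780e+01  1.72758053e-04
  7.57387723e+01 -9.01231714e+01]
```

View pics/c3.png

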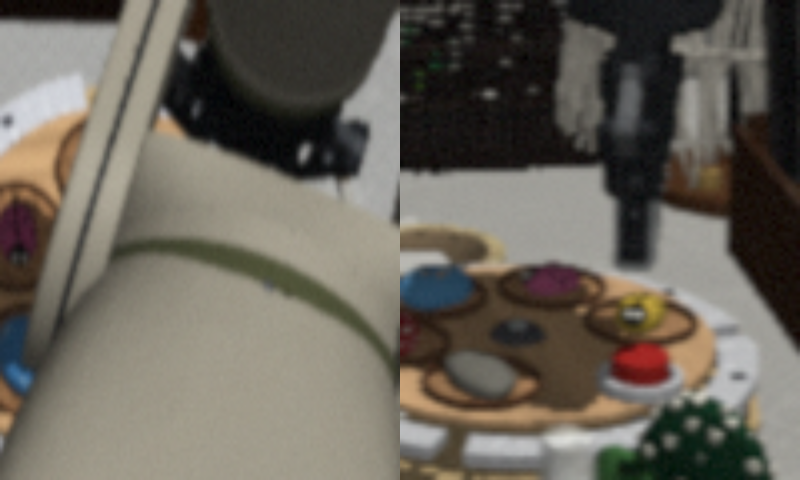

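```bash
python3 - <<'E'
from h import *
s=r.snapshot("side");p=r.sense();print(p["tool_pos"],p["time"])
x,y,z=p["tool_pos"]
for h in(0,25,60):print(h,proj(s,[x,y,z-h]))
cv2.imwrite("pics/c4.png",cv2.resize(s["color"][170:310,320:440],(600,600))[:,:,::-1])
E
```

```text
[ 600.98739468 -178.08499878  104.8768006 ] 3.45
0 [np.float64(379.11574059120557), np.float64(257.49897035011946)]
25 [np.float64(378.74454537592777), np.float64(269.13776744693996)]
60 [np.float64(378.2347046058262), np.float64(285.1237851289258)]
```

View pics/c4.png

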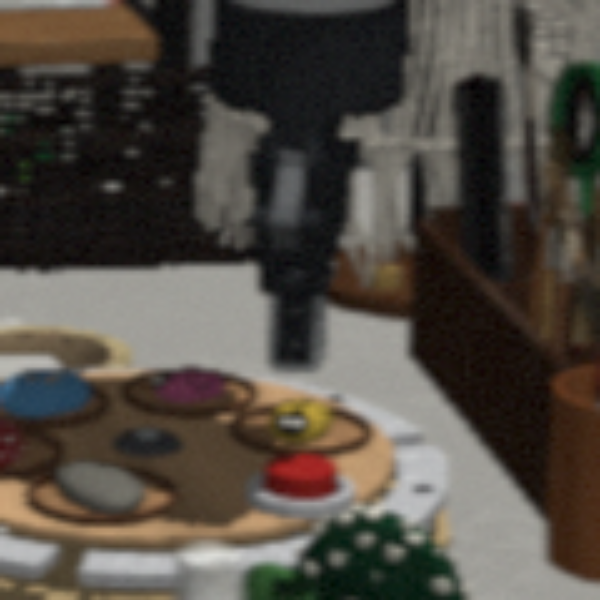

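The tip shows at about (379,256), directly over the cap in u, but it looks higher than the calibration predicts (v 269). I'll go down in small steps and use the force reading to find contact.

Request:
apply_moves --angular '[[0,0,0],[0,0,0],[0,0,0],[0,0,0]]' --travel '[[0,0,-0.15],[0,0,-0.15],[0,0,-0.15],[0,0,0]]' --jaw '[0,0,0,0]'

```text
time: 3.95
tool_pos: [600.4, -177.9, 85.7]
tcp_rot: [-180.0, -0.1, 158.9]
ft_force: [-0.4, -0.4, -1.1]
finger_gap: 0.1
grip_force: 0.0
```

Request:
apply_moves --angular '[[0,0,0],[0,0,0],[0,0,0]]' --travel '[[0,0,-0.1],[0,0,0],[0,0,0]]' --jaw '[0,0,0]'

```text
time: 4.32
tool_pos: [601.0, -178.1, 82.5]
tcp_rot: [180.0, 0.0, 158.9]
ft_force: [-0.2, 0.1, -0.7]
finger_gap: -0.2
grip_force: 0.0
```

```bash
python3 - <<'E'
from h import *
for i in range(4):
    s=r.snapshot("side");p=r.sense();print(p["tool_pos"],p["ft_force"])
cv2.imwrite("pics/c5.png",cv2.resize(s["color"][210:310,330:430],(600,600))[:,:,::-1])
E
```

```text
[ 601.03885234 -178.13938886   82.64444152] [ 0.15564062  0.16680859 -0.30822156]
[ 601.05190805 -178.1579369    82.69075715] [-0.16670032  0.50626937 -0.82470492]
[ 601.02649901 -178.16960044   82.66641426] [-0.28014328 -0.8366166   0.2642169 ]
[ 601.00048873 -178.17552253   82.65042542] [ 0.09502783  0.05977234 -0.24272887]
```

View pics/c5.png

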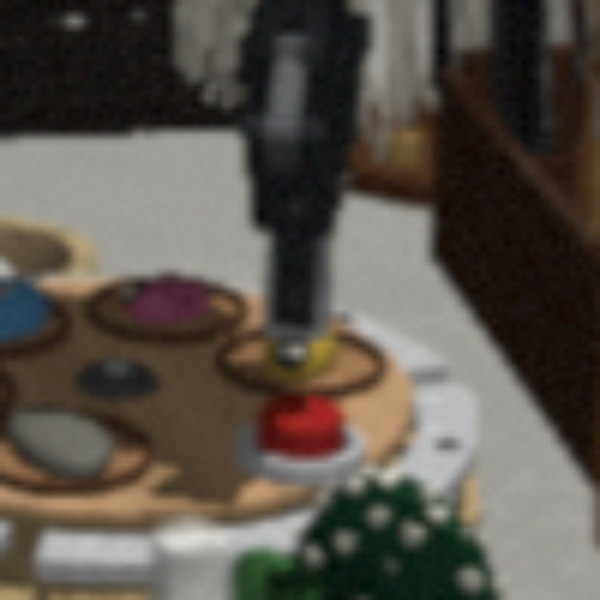

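The tip shows at (380,266), above the cap (top at v about 278), and there is no force yet. The real tips sit higher than nominal, so I'll keep going down by force.

Request:
apply_moves --angular '[[0,0,0],[0,0,0],[0,0,0],[0,0,0]]' --travel '[[0,0,-0.1],[0,0,-0.1],[0,0,0],[0,0,0]]' --jaw '[0,0,0,0]'

```text
time: 5.03
tool_pos: [600.9, -178.1, 74.4]
tcp_rot: [-180.0, -0.0, 158.9]
ft_force: [0.5, 0.2, 1.2]
finger_gap: -0.2
grip_force: 0.0
```

```bash
python3 - <<'E'
from h import *
for i in range(2):
    s=r.snapshot("side");p=r.sense();print(p["tool_pos"],p["ft_force"],p["wrist_torque"])
a=r.snapshot("top")["color"]
cv2.imwrite("pics/c6.png",cv2.resize(np.hstack([s["color"][210:310,330:430],a[150:250,320:420]]),(800,400))[:,:,::-1])
E
```

```text
[ 600.99135248 -178.13537455   74.54714019] [0.2377163  0.03696725 0.77899845] [-0.05281619  0.00929247  0.03527473]
[ 601.03021711 -178.15174193   74.62224186] [-0.46163404  1.18974198 -0.07848732] [0.03389743 0.01925927 0.04829896]
```

View pics/c6.png

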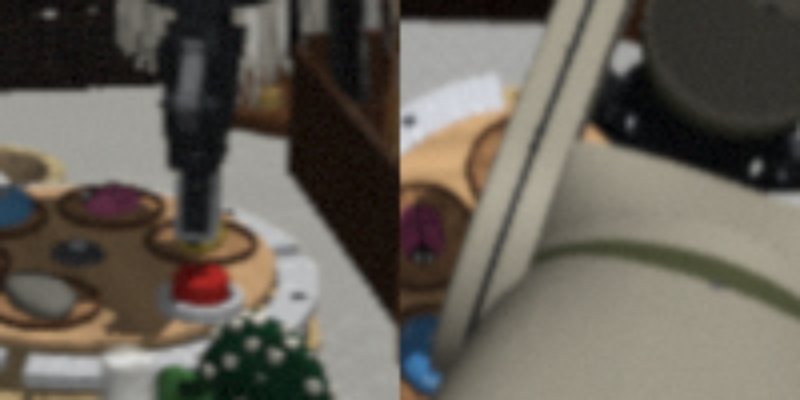

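The tip is at v about 270 and the cap top at about 277, so roughly 14 mm remain.

Request:
apply_moves --angular '[[0,0,0],[0,0,0],[0,0,0],[0,0,0]]' --travel '[[0,0,-0.1],[0,0,-0.1],[0,0,0],[0,0,0]]' --jaw '[0,0,0,0]'

```text
time: 5.68
tool_pos: [600.9, -178.1, 66.4]
tcp_rot: [-180.0, -0.0, 158.9]
ft_force: [-0.4, 1.1, 0.1]
finger_gap: 0.0
grip_force: 0.0
```

Request:
apply_moves --angular '[[0,0,0],[0,0,0],[0,0,0]]' --travel '[[0,0,-0.1],[0,0,0],[0,0,0]]' --jaw '[0,0,0]'

```text
time: 6.05
tool_pos: [600.9, -178.1, 62.4]
tcp_rot: [-180.0, -0.0, 158.9]
ft_force: [0.3, -0.5, 0.6]
finger_gap: -0.2
grip_force: 0.0
```

Request:
apply_moves --angular '[[0,0,0],[0,0,0],[0,0,0]]' --travel '[[0,0,-0.1],[0,0,0],[0,0,0]]' --jaw '[0,0,0]'

```text
time: 6.42
tool_pos: [600.9, -178.1, 58.4]
tcp_rot: [-180.0, -0.0, 158.9]
ft_force: [0.7, -0.3, 0.9]
finger_gap: 0.0
grip_force: 0.0
```

```bash
cat >> h.py <<'E'
def look():
    for i in range(3):
        s=r.snapshot("side");p=r.sense();print(np.round(p["tool_pos"],1),np.round(p["ft_force"],1))
    hs=cv2.cvtColor(s["color"],cv2.COLOR_RGB2HSV)
    m=(((hs[...,0]<8)|(hs[...,0]>172))&(hs[...,1]>130)&(hs[...,2]>50)).astype(np.uint8)
    n,l,st,cc=cv2.connectedComponentsWithStats(m)
    for i in range(1,n):
        if st[i,4]>15 and 310<cc[i][0]<420 and 255<cc[i][1]<310: print(cc[i].round(1),st[i])
    return s
E
python3 - <<'E'
from h import *
s=look()
cv2.imwrite("pics/c7.png",cv2.resize(s["color"][210:310,330:430],(600,600))[:,:,::-1])
E
```

```text
[ 600.9 -178.1   58.5] [ 0.4 -0.4 -0.1]
[ 601.  -178.1   58.6] [ 0.1 -0.1  0.4]
[ 601.  -178.2   58.6] [-0.4  0.3 -0.6]
[318.7 273.1] [313 267  12  13  63]
[379.7 281.3] [373 277  14   9 103]
```

View pics/c7.png

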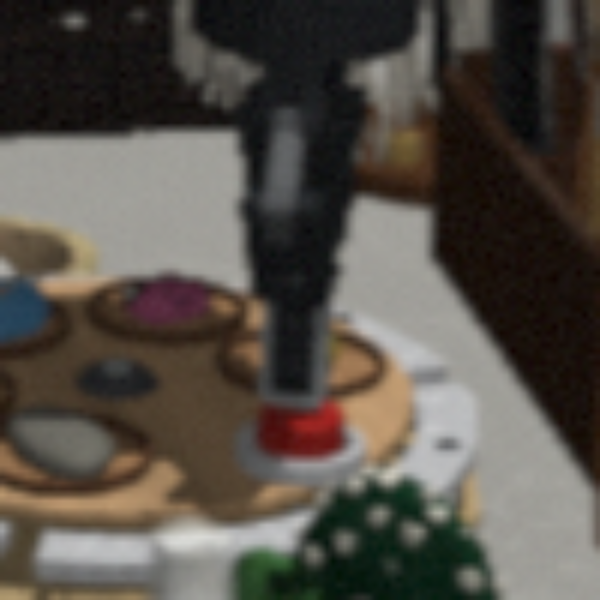

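The tip is at (379.5,277), just at the cap's top.

Request:
apply_moves --angular '[[0,0,0],[0,0,0],[0,0,0]]' --travel '[[0,0,-0.1],[0,0,0],[0,0,0]]' --jaw '[0,0,0]'

```text
time: 6.95
tool_pos: [601.1, -178.3, 54.8]
tcp_rot: [-180.0, 0.0, 158.9]
ft_force: [1.0, -0.2, 2.0]
finger_gap: -0.3
grip_force: 1.1
```

```bash
python3 -c "
from h import *
look()"
```

```text
[ 601.1 -178.2   54.8] [-0.3  0.3  1.6]
[ 601.1 -178.2   54.8] [ 1.3 -0.9  2. ]
[ 601.1 -178.2   54.8] [ 0.5 -1.   1.6]
[319. 273.] [313 267  12  13  60]
[379.9 281.9] [373 277  14   9  85]
```

Request:
apply_moves --angular '[[0,0,0],[0,0,0],[0,0,0]]' --travel '[[0,0,-0.05],[0,0,0],[0,0,0]]' --jaw '[0,0,0]'

```text
time: 7.48
tool_pos: [601.1, -178.2, 52.6]
tcp_rot: [-180.0, 0.0, 158.9]
ft_force: [0.7, -1.0, 3.5]
finger_gap: -0.1
grip_force: 1.5
```

```bash
python3 -c "
from h import *
look()"
```

```text
[ 601.1 -178.2   52.7] [ 0.4 -0.1  3.8]
[ 601.1 -178.2   52.7] [ 0.7 -0.4  3.2]
[ 601.1 -178.2   52.7] [ 0.1 -0.9  2.5]
[319.  272.9] [313 267  12  13  65]
[380.1 282.4] [373 278  14   8  72]
```

Contact was at TCP z of about 55. Now I'll press about 8.5 mm in.

Request:
apply_moves --angular '[[0,0,0],[0,0,0],[0,0,0],[0,0,0]]' --travel '[[0,0,-0.1],[0,0,-0.05],[0,0,0],[0,0,0]]' --jaw '[0,0,0,0]'

```text
time: 8.12
tool_pos: [601.1, -178.2, 46.6]
tcp_rot: [-180.0, 0.0, 158.9]
ft_force: [-0.1, -0.4, 5.0]
finger_gap: -0.0
grip_force: 2.7
```

```bash
python3 -c "
from h import *
look()
a=np.radians(-56.8-np.arange(0,61,5)); P=np.c_[np.cos(a),np.sin(a)]*88/40
print(np.diff(P,axis=0).round(2).tolist(), P[-1]-P[0])"
```

```text
[ 601.1 -178.2   46.6] [ 0.7 -0.8  6. ]
[ 601.1 -178.2   46.7] [ 0.1 -0.   5.4]
[ 601.1 -178.2   46.7] [ 0.5 -0.1  5.9]
[318.8 273.3] [313 268  12  12  58]
[380.9 283.9] [374 282  13   4  30]
[[-0.17, -0.1], [-0.17, -0.08], [-0.18, -0.07], [-0.18, -0.05], [-0.19, -0.04], [-0.19, -0.02], [-0.19, -0.0], [-0.19, 0.01], [-0.19, 0.03], [-0.19, 0.05], [-0.18, 0.06], [-0.17, 0.08]] [-2.19656968 -0.12280731]
```

Request:
apply_moves --angular '[[0,0,-0.3],[0,0,-0.3],[0,0,-0.3],[0,0,-0.35],[0,0,-0.625],[0,0,-0.625],[0,0,0]]' --travel '[[-0.08,-0.05,0],[-0.09,-0.05,0],[-0.08,-0.04,0],[-0.09,-0.04,0],[-0.18,-0.07,0],[-0.18,-0.05,0],[0,0,0]]' --jaw '[0,0,0,0,0,0,0]'

```text
time: 9.15
tool_pos: [572.5, -190.2, 46.5]
tcp_rot: [-180.0, -0.0, 138.8]
ft_force: [-0.0, 0.8, 5.6]
finger_gap: 0.1
grip_force: 2.8
```

```bash
python3 -c "
from h import *
s=look()
cv2.imwrite('pics/c8.png',cv2.resize(s['color'][230:330,280:420],(700,500))[:,:,::-1])"
```

```text
[ 572.7 -190.1   46.5] [-0.4  0.   5.7]
[ 572.8 -190.1   46.6] [-1.   0.6  5.7]
[ 572.8 -190.1   46.5] [-0.9 -0.2  5.9]
[317.6 269.1] [313 264  11  11  55]
[367.1 287.1] [360 285  14   4  34]
```

View pics/c8.png

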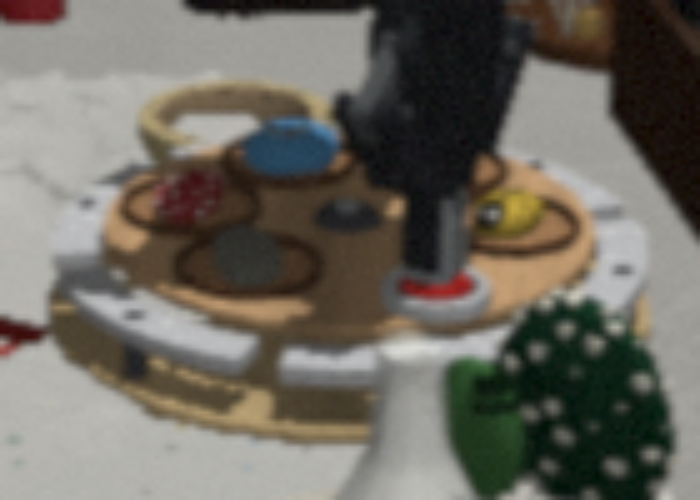

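The table is following clockwise: the grey stone, now at (245,255) in the crop, is moving towards the arrow, and the plunger is held in. I'll finish the slot.

Request:
apply_moves --angular '[[0,0,-0.5],[0,0,-0.5],[0,0,-0.5],[0,0,-0.5],[0,0,-0.5],[0,0,-0.5],[0,0,-0.5],[0,0,-0.5],[0,0,0],[0,0,0]]' --travel '[[-0.19,-0.04,0],[-0.19,-0.02,0],[-0.19,0,0],[-0.19,0.01,0],[-0.19,0.03,0],[-0.19,0.05,0],[-0.18,0.06,0],[-0.18,0.09,0],[0,0,0],[0,0,0]]' --jaw '[0,0,0,0,0,0,0,0,0,0]'

```text
time: 10.55
tool_pos: [512.9, -182.6, 46.6]
tcp_rot: [180.0, -0.0, 106.9]
ft_force: [0.3, 1.0, 5.7]
finger_gap: 0.2
grip_force: 2.7
```

```bash
python3 -c "
from h import *
s=look()
q=np.array([552.4,-105.1])
for d in (-2,0,2):
  a=np.radians(-116.76+d);print(d,proj(s,[q[0]+88*np.cos(a),q[1]+88*np.sin(a),53.5]))
p=r.sense()['tool_pos'][:2]-q;print(np.hypot(*p),np.degrees(np.arctan2(p[1],p[0])))"
```

```text
[ 512.9 -182.6   46.5] [0.1 1.3 5.7]
[ 512.9 -182.5   46.5] [0.3 1.1 5.3]
[ 512.9 -182.6   46.5] [-0.5  0.9  6.2]
[336.2 287.5] [330 286  13   4  37]
-2 [np.float64(334.1839098178872), np.float64(284.9431987163189)]
0 [np.float64(335.6518073135962), np.float64(285.1510210537829)]
2 [np.float64(337.1384074698993), np.float64(285.3378826967438)]
86.94458777563688 -117.01283305790943
```

Request:
apply_moves --angular '[[0,0,0],[0,0,0],[0,0,0],[0,0,0],[0,0,0],[0,0,0]]' --travel '[[0,0,0.1],[0,0,0.1],[0,0,0.2],[0,0,0.4],[0,0,0.5],[0,0,0]]' --jaw '[0,0,0,0,0,0]'

```text
time: 11.45
tool_pos: [514.4, -183.7, 101.1]
tcp_rot: [179.8, 0.2, 106.9]
ft_force: [-0.2, 0.3, -0.3]
finger_gap: 0.3
grip_force: 0.0
```

```bash
python3 -c "
from h import *
s=look()
q=np.array([552.4,-105.1])
for d in (-2,0,2):
  a=np.radians(-116.76+d)
  for z in(62,55.5):print(d,z,proj(s,[q[0]+88*np.cos(a),q[1]+88*np.sin(a),z]))
cv2.imwrite('pics/c9.png',cv2.resize(s['color'][230:330,280:420],(700,500))[:,:,::-1])"
```

```text
[ 513.7 -183.4   99.7] [-0.1  0.  -0.7]
[ 513.  -183.    98.6] [-0.4 -0.1  0.1]
[ 512.5 -182.8   98. ] [-0.4  0.4 -0. ]
[325.8 262.5] [320 259  12   8  53]
[336.1 283.8] [329 279  15  11 130]
-2 62 [np.float64(334.18837274952926), np.float64(281.0281441088062)]
-2 55.5 [np.float64(334.18495772950325), np.float64(284.02393050211805)]
0 62 [np.float64(335.6602899403283), np.float64(281.2327634974948)]
0 55.5 [np.float64(335.65379905936834), np.float64(284.23100262453556)]
2 62 [np.float64(337.15096761342943), np.float64(281.4167145905595)]
2 55.5 [np.float64(337.1413566232635), np.float64(284.41718254038517)]
```

The cap is fully up again: it is 11 px tall with a +2.6 px offset, the same as at the start. I'll retreat and check from the top.

Request:
apply_moves --angular '[[0,0,0],[0,0,0],[0,0,0],[0,0,0],[0,0,0],[0,0,0],[0,0,0],[0,0,0],[0,0,0],[0,0,0],[0,0,0],[0,0,0],[0,0,0],[0,0,0],[0,0,0],[0,0,0]]' --travel '[[0,0,0.8],[0,0,0.9],[0,0,0.9],[0,0,0.5],[-0.2,0.9,0],[-0.2,0.9,0],[-0.2,0.9,0],[-0.2,0.9,0],[-0.2,0.9,0],[-0.2,0.9,0],[-0.2,0.9,0],[-0.2,0.9,0],[-0.2,0.9,0],[-0.2,0.9,0],[0,0,0],[0,0,0]]' --jaw '[0,0,0,0,0,0,0,0,0,0,0,0,0,0,0,0]'

```text
time: 13.6
tool_pos: [432.6, 176.6, 221.6]
tcp_rot: [-179.9, 0.0, 107.0]
ft_force: [0.6, -0.4, 0.3]
finger_gap: 0.0
grip_force: 0.0
```

```bash
python3 -c "
from h import *
look();s=r.snapshot('top');print(r.sense()['time'])
cv2.imwrite('pics/c10.png',cv2.resize(s['color'][150:310,275:435],(600,600),interpolation=cv2.INTER_CUBIC)[:,:,::-1])"
```

```text
[432.8 176.3 221.8] [-0.3  0.5  0.5]
[433.  176.2 222. ] [ 0.5  0.8 -1.2]
[433.  176.1 222.1] [-0.7  0.7  0.2]
[328.1 261.6] [321 259  17   8  63]
[336.  284.1] [329 280  15  10 120]
13.8
```

View pics/c10.png

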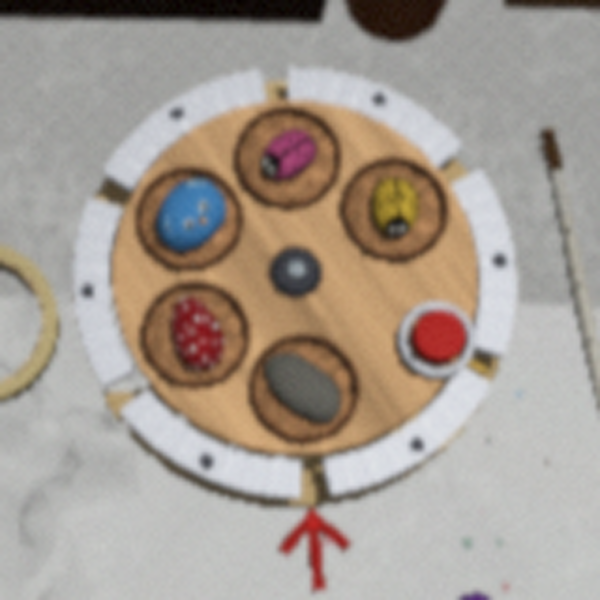

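The grey stone now lies in the cup at the arrow (303,388). The cap stands proud of its collar with the same parallax offset as at the start, so the plunger is up and in its slot. Nothing round the turntable has moved. I'm handing in.

```bash
python3 -c "
from bench import r
print(r.hand_in())"
```

```text
the job is handed in; nothing more can be done
None
```

The table went one slot clockwise, so the grey stone is at the red arrow with the plunger fully up and locked; the job is handed in, with no verdict returned.

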